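# Shut the balance's draught cover and record the weighing

### The arm

A 6-joint arm with a two-finger parallel gripper is mounted at the origin on the work surface; the furniture and walls round the work are solid. World frame = base frame: x ahead of the robot, y to its left, z up, the work surface at z = 0. Lengths are in mm, angles in rad, forces in N, time in s.
With the tool pointing down it reaches from about 350 to 975 mm from the base axis. Payload 7.1 kg.
Tool frame: the origin (TCP) lies between the finger pads; the fingertips stand 19 mm ahead of it and the grasp point (between the pads) is the TCP (ctrl.tcp_to_tips is the distance from the TCP to the fingertips, in mm); z points along the fingers, y is the line along which they close (so a half turn about z gives the same grasp; the last joint's range is limited). The gripper opens to 88 mm and grips with 3 to 60 N. Pads are 20 mm wide; open, the fingers measure 115 mm over their backs; the gripper's body (75 mm by 178 mm) begins 61 mm behind the grasp point.
Start: joints at [-1.333, 0.423, 1.63, -0, 1.089, -0.019], TCP at [158.761, -604.483, 241.675] pointing down, gripper open.
Joint ranges: [-3, 3], [-0.9, 2.11], [0.09, 2.58], [-1.31, 4.45], [0.11, 2.69], [-2.54, 2.54]. Speed limits (rad/s): [2.39, 2.39, 3.01, 3.14, 3.14, 3.14].

### API

Orientations are given as a rotation vector (axis times angle).
In Python, from workcell import status, optics, ctrl gives the robot as it stands. The module is installed in compiled form; this text tells all that it offers.
- The arm moves only by the shell command python3 -m inch 'ROWS'. ROWS is JSON, a list that holds one entry, the list of rows, each a list of 7 numbers: the shift along the tool's x, y, z in mm, then the turn, a rotation vector about the tool's x, y, z in rad, then the opening in per cent of the stroke, from 0 (shut) to 100 (fully open). A call has 1 to 20 rows; each row is the pose to reach, as a shift and turn from the pose commanded when the call began, along the tool's axes at that moment; what a row does not reach only later rows make up. A row lasts 1/10 s, in which the tool goes at most 50 mm and 8.59 degrees, less where a joint would pass 70% of its speed; a pose out of reach is approached as far as the arm can. A call with a gripper value outside its range is refused whole. The fingers move at their own pace and stop on an object; the grip force is fixed at half the most. Time passes only in rows, so rows that repeat a pose let the fingers close. It gives the time, the measured TCP pose, the force, the opening and the grip force at its end, in the units of the state.
- status.get_obs(): the state, without advancing time (a new reading comes with each control period).
- optics.get_image(name): name is "scene" or "top" or "wrist"; returns a dict with "frame" (384x512x3 uint8, red, green, blue), "fx", "fy", "cx", "cy" (pixels), "k1" (the pictures are not rectified: a ray, as slopes to the right and down, at radius r is drawn at 1 + k1 r^2 times it, then the intrinsics apply), "rvec" (rotation vector, rad) and "tvec" (3), from world to camera coordinates, as OpenCV has them; the wrist camera has in their place "hand_eye" (4x4, takes a point from camera to tool coordinates, whose origin is the TCP and whose axes are the flange's). Camera axes: x right, y down, z forward; pixel columns grow to the right and rows downward; lengths in mm; the calibration is good to about 2 mm. A picture is of the moment at which its call begins: read the wrist's pose just before it. There is no depth.
- ctrl.close_job(): hands the job in; it is judged then, once.
The state is a dict: "t": time; "qpos": joint angles; "qvel": joint speeds; "joint_torque": joint torques, N m; "ee_pos": TCP position; "orientation": TCP orientation; "ft_force": force on the tool from outside, world axes, zero at the start; "moment": the same for the moment, N m; "width": finger opening in mm; "grasp_force": force on a finger pad.
Only numpy, scipy, OpenCV 4.12 (cv2) and the standard library are available. Lean on these libraries where they do the work, as an engineer would, in place of code of your own. Each camera call takes 0.05 s, during which the arm holds its last target. There are 200 camera calls.

### The job

The sample jar stands on the bench balance ready to be weighed, but the balance's draught cover has been left flipped open to the side. Push the cover over from its outside with the fingers, without gripping it, until it lies shut over the glass chamber, and do not let it slam; then press the green key fully down to record the weight, and let it go. Leave the orange key unpressed (it would zero the reading), and do not touch or shift the jar, the weights or the other things on the bench.

Things in the scene. Friction and masses are not known exactly. Their poses are not given: they have to be found in the camera images.
- balance: White bench balance, 223 x 172 mm, fixed to the bench. Origin: on the bench under its middle; +x from its key side to its back, +y to its hinge side, z up. Housing 55 mm high; in front a key deck 32 mm high (x -123 to -50 mm), display behind the keys. On the housing a square chamber of clear 3 mm walls, 116 mm outside, centred at x = 37, y = 0, up to z = 145 mm.
- cover (a joint): Flip-over cover of the chamber: dark frame with smoked window, plate 120 (along hinge) x 122 x 5 mm, about 0.1 kg, hinged at the +y wall. 0 = shut, level; pi/2 = upright; 2.0 = end stop, leaning out beyond the hinge. Starts at 1.6 to 1.95. Hinge friction 0.13 N m: it stays where left, does not fall. Outside = the face on top when shut; the inner face has the seal: do not touch.
- cover_hinge (a point): Middle of the hinge axis, at x = 37, y = 63, z = 148 mm in the balance's frame; the axis runs along the balance's x. Shut, the outer face lies 5.5 mm above this point (z = 153.5 mm) and reaches from 2 to 124 mm away from it towards the balance's -y.
- cover_edge (a point): Middle of the cover's free edge on the outer face, 124 mm from the hinge axis; moves with the cover.
- pan (a point): Centre of the steel weighing pan's top (84 mm across), z = 64 mm, in the chamber. Round the balance: a beam of the overhead frame runs 0.72 m above the bench over the chamber, so keep wrists low there (coming in from the key side helps); a weighing terminal 0.3 m tall stands behind on the left, a low desk phone (0.12 m) in front of it on the left; a monitor 0.32 m tall stands left of the robot.
- green_key (a joint): Green square spring key, the record key. 0 = up, grows as it is pressed, 0.004 m = fully down; takes about 4 N.
- green_key_top (a point): Centre of the green key's top (24 x 24 mm), 8.5 mm above the key deck, at x = -100, y = -50, z = 40.5 mm in the balance's frame. Pressed straight down. The chamber's nearest wall is 79 mm behind it.
- orange_key (a joint): Orange square spring key, the zero key, same size and travel as the green one; must stay unpressed.
- orange_key_top (a point): Centre of the orange key's top, at x = -100, y = +50, z = 40.5 mm in the balance's frame.
- sample_jar: White sample jar with yellow screw lid, 68 mm across, 73 mm high, standing loose on the pan inside the chamber; origin: centre of its underside, z up.
- brass_weight: Brass-coloured check weight with knob, 38 mm across, 65 mm high, standing loose near the balance; origin: centre of its underside.
- steel_weight: Silvery check weight with knob, 29 mm across, 49 mm high, standing loose near the balance; origin: centre of its underside.
- staples_box: Red carton of staples, 36 x 62 x 21 mm, loose on the bench; origin: centre of its underside.
- marker: Blue and white marker pen, 18 x 126 x 18 mm, lying loose just behind the balance (another like it lies far off beside the label printer); origin: centre of its underside.

How it is judged (in metres and radians):
On the way, in this order (a step that is already met when the one before it is completed fails the run):
1. the cover lies shut (below 0.05 rad) with the green key still up (value of joint cover below 0.05 rad and value of joint green_key below 0.001 m), for 0.2 s.
2. the green key is pressed fully down (over 3 mm) with the cover shut (value of joint cover below 0.05 rad and value of joint green_key above 0.003 m), for 0.1 s.
At the end, for the whole second after the job is handed in: The cover lies shut (within 0.05 rad), both keys are up again, and the jar stands still and upright (within 0.12 rad) in the middle of the pan (within 18 mm) (all of step 1 and value of joint orange_key below 0.001 m and angle between sample_jar's own z axis and vertical below 0.12 rad and horizontal distance between sample_jar and pan below 0.018 m and linear speed of sample_jar below 0.02 m/s); the robot touches nothing.
It fails at once if the orange key is pressed (over 1.5 mm), or the green key is pressed while the cover is open (over 0.08 rad) (value of joint orange_key above 0.0015 m or (value of joint green_key above 0.0015 m and value of joint cover above 0.08 rad)).
It fails at once if the cover slams (faster than 2.5 rad/s in the last 0.12 rad) (value of joint cover below 0.12 rad and velocity of joint cover below -2.5 rad/s).
It fails at once if the cover is gripped or touched on its inner face (over 1 N) (contact force between the fingers and cover_c1 above 1 N).
It fails at once if the jar is touched (over 1 N), shifted or lifted (over 10 mm) (contact force between the fingers and sample_jar above 1 N or distance of sample_jar from where it was at the start of the episode above 0.01 m).
It fails at once if a weight, the staples or the marker is shifted or lifted (over 15 mm) (distance of any of brass_weight, steel_weight, staples_box, marker from where it was at the start of the episode above 0.015 m).
It also fails if it takes over 48 s, if anything falls off the work surface, if the arm or the gripper's body presses on something with over 40 N, if the wrist force passes 120 N, or if a joint passes its speed limit or range.

## Working session

There is one attempt and no reset: what is moved stays moved. The work goes in short steps, Python scripts to look and compute and a shell command to move; the robot and the scene stay as the last step left them, time stands still between calls to the robot, and variables do not carry over. Pictures are saved under pics/ and viewed, at most 10 in all, crops included, and the job is handed in when it is done.

```bash
mkdir -p pics
python3 - <<'E'
from workcell import status, optics, ctrl
import cv2,pickle
o=status.get_obs(); print(o, ctrl.tcp_to_tips)
for n in("scene","top"):
    i=optics.get_image(n); pickle.dump(i,open(n+".pkl","wb"))
    cv2.imwrite(f"pics/{n}.png",cv2.resize(i["frame"][:,:,::-1],(800,600),interpolation=cv2.INTER_CUBIC))
    print({k:v for k,v in i.items() if k!="frame"})
E
```

```text
{'t': 0.0, 'qpos': array([-1.33300290e+00,  4.23835239e-01,  1.63067222e+00, -2.65438280e-05,
        1.08855899e+00, -1.89966779e-02]), 'qvel': array([-0.00025146,  0.00082499, -0.00044068,  0.0006826 ,  0.00162701,
        0.00056716]), 'joint_torque': array([ 2.40673733e-03, -5.44618285e+01, -2.73664248e+01,  6.44200458e-02,
        2.27653765e-02, -1.13798817e-04]), 'ee_pos': array([ 158.63639541, -604.00745025,  240.91214005]), 'orientation': array([-3.11428030e+00, -4.02089539e-01,  2.89326500e-04]), 'ft_force': array([ 0.19563027,  0.07162029, -0.7974891 ]), 'moment': array([ 0.04558862,  0.00074017, -0.01765093]), 'grasp_force': 0.0, 'width': 87.95634786026856} 19.0
{'fx': 477.9856558982226, 'fy': 477.9856558982226, 'cx': 253.87143883931938, 'cy': 188.59861739851323, 'k1': 0.01876374239634024, 'rvec': array([ 1.39933097, -1.7922937 ,  1.07154357]), 'tvec': array([ 13.73079679, 369.68128668, 809.04644531])}
{'fx': 424.8074159512265, 'fy': 424.8074159512265, 'cx': 253.52395248444154, 'cy': 188.19991942468295, 'k1': -0.11532818484970558, 'rvec': array([ 2.11903288, -2.15535372,  0.17678975]), 'tvec': array([-101.73980757,  540.44927678,  895.5380874 ])}
```

View pics/scene.png

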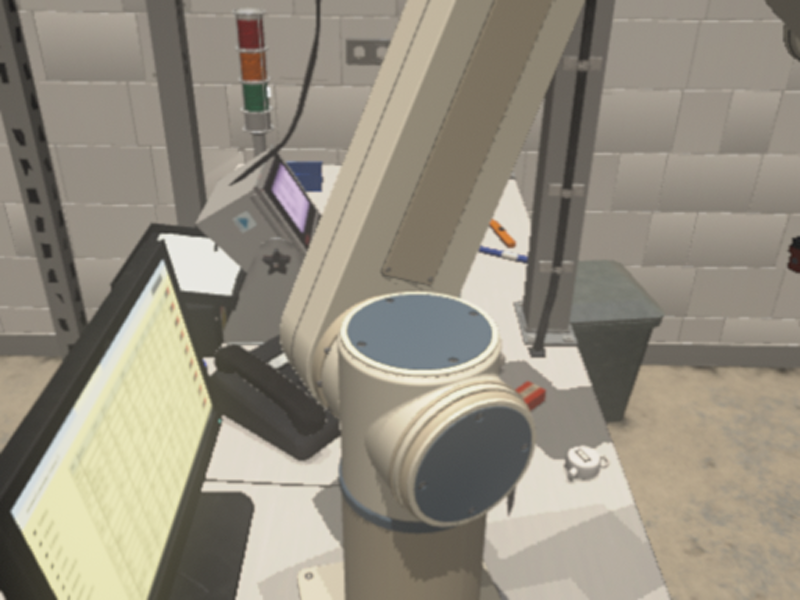

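View pics/top.png

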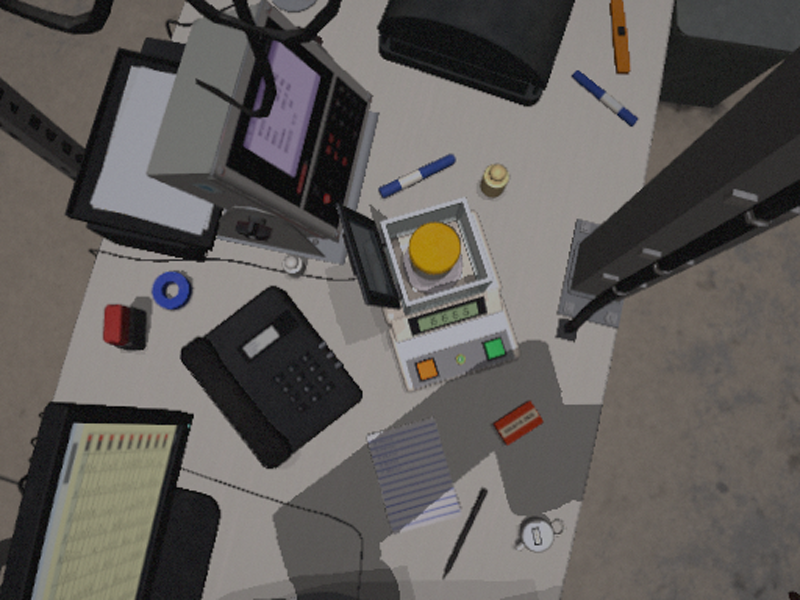

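The top view shows the balance at about (440,290). The orange key is at (427,370), the green key at (495,348), and the cover leans left with its free edge running from about (342,207) to (370,303). I'll enlarge this area.

Run:
```python
import cv2,pickle
i=pickle.load(open("top.pkl","rb"));f=i["frame"][120:256,200:340,::-1]
cv2.imwrite("pics/crop.png",cv2.resize(f,None,fx=4.4,fy=4.4,interpolation=cv2.INTER_CUBIC)[:598])
```

```text
(no output)
```

View pics/crop.png

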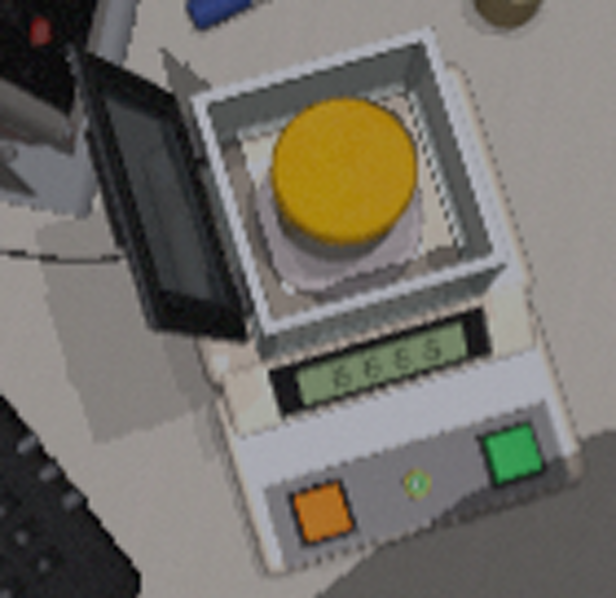

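```bash
cat > h.py <<'E'
import numpy as np,cv2,pickle
from scipy.optimize import least_squares
from scipy.spatial.transform import Rotation as R
def proj(P,i):
    c=R.from_rotvec(i["rvec"]).apply(P)+i["tvec"]; s=c[:,:2]/c[:,2:]
    s=s*(1+i["k1"]*(s**2).sum(1,keepdims=True)); return s*i["fx"]+[i["cx"],i["cy"]]
def b2w(p,P):  # p = x,y,yaw
    return R.from_euler('z',p[2]).apply(P)+[p[0],p[1],0]
def cov(th,x,d,h=5.5):
    return np.array([37+x,63-d*np.cos(th)+h*np.sin(th),148+d*np.sin(th)+h*np.cos(th)])
E
python3 - <<'E'
from h import *
i=pickle.load(open("top.pkl","rb"))
px=np.array([(513,455),(323,513),(195,97),(432,30),(508,262),(263,333),(75,48),(150,329)])
px=(px+.5)/4.4-.5+[200,120]
B=[(-100,-50,40.5),(-100,50,40.5),(95,58,145),(95,-58,145),(-21,-58,145),(-21,58,145)]
def f(p): return (proj(b2w(p,np.array(B+[cov(p[3],60,124),cov(p[3],-60,124)])),i)-px).ravel()
s=least_squares(f,[600,-100,0.2,1.7]); p=s.x; print(p,s.fun.reshape(-1,2).round(1).tolist())
np.save("p.npy",p)
for n,q in dict(g=B[0],o=B[1],hinge=(37,63,148),edge=cov(p[3],0,124)).items(): print(n,b2w(p,np.array([q])).round())
E
```

```text
[ 5.41698600e+02 -1.72718569e+02  2.70665111e-01  1.86887499e+00] [[0.1, 0.3], [-0.2, 0.1], [-0.7, -0.2], [0.3, -0.6], [0.7, 0.6], [0.3, 0.9], [-1.3, -1.5], [0.8, 0.5]]
g [[ 459. -248.   40.]]
o [[ 432. -151.   40.]]
hinge [[ 561. -102.  148.]]
edge [[549. -62. 265.]]
```

```bash
cat >> h.py <<'E'
def Rt(a,pitch,s=1):
    z=np.array([np.cos(a)*np.cos(pitch),np.sin(a)*np.cos(pitch),-np.sin(pitch)])
    y=s*np.array([-np.sin(a),np.cos(a),0]); return R.from_matrix(np.array([np.cross(y,z),y,z]).T)
def rel(tip,Rn,pos,Rc):  # tip target world, current commanded tcp pose
    t=np.asarray(tip)-19*Rn.as_matrix()[:,2]
    return np.r_[Rc.inv().apply(t-pos).round(0),(Rc.inv()*Rn).as_rotvec().round(3)].tolist(),t.round()
E
python3 - <<'E'
from h import *
from workcell import status
p=np.load("p.npy"); o=status.get_obs(); Rc=R.from_rotvec(o["orientation"]); i=pickle.load(open("top.pkl","rb"))
# terminal foot corner on bench
px=(np.array([90,215])+.5)/4.4-.5+[200,120]
g=least_squares(lambda q:(proj(np.array([[q[0],q[1],0]]),i)-px)[0],[600,0]).x
print("terminal foot",g,"bal", R.from_euler('z',-p[2]).apply(np.r_[g-p[:2],0]))
th=p[3]; S=b2w(p,np.array([cov(th,-32,95,60)]))[0]; print("S",S)
for s in(1,-1):
    Rn=Rt(-.2,np.pi/4,s); print(s,rel([420,-20,400],Rn,o["ee_pos"],Rc),np.linalg.norm((Rc.inv()*Rn).as_rotvec()))
E
```

```text
terminal foot [593.95828192 -33.65924221] bal [ 87.53770272 120.0238365    0.        ]
S [506.87750143 -28.52501007 221.18969063]
1 ([389.0, -505.0, -172.0, -1.037, -0.243, -2.503], array([407., -17., 413.])) 2.7206166340626905
-1 ([389.0, -505.0, -172.0, -0.181, 0.772, 0.432], array([407., -17., 413.])) 0.9028253324748763
```

```bash
python3 -m inch '[[[0,0,-50,0,0,0,0],[0,0,-100,0,0,0,0],[389,-505,-172,-0.181,0.772,0.432,0],[389,-505,-172,-0.181,0.772,0.432,0],[389,-505,-172,-0.181,0.772,0.432,0],[389,-505,-172,-0.181,0.772,0.432,0],[389,-505,-172,-0.181,0.772,0.432,0],[389,-505,-172,-0.181,0.772,0.432,0],[389,-505,-172,-0.181,0.772,0.432,0],[389,-505,-172,-0.181,0.772,0.432,0],[389,-505,-172,-0.181,0.772,0.432,0],[389,-505,-172,-0.181,0.772,0.432,0],[389,-505,-172,-0.181,0.772,0.432,0],[389,-505,-172,-0.181,0.772,0.432,0],[389,-505,-172,-0.181,0.772,0.432,0],[389,-505,-172,-0.181,0.772,0.432,0],[389,-505,-172,-0.181,0.772,0.432,0],[389,-505,-172,-0.181,0.772,0.432,0]]]'
cat > plan.py <<'E'
from h import *
from workcell import status
p=np.load("p.npy"); o=status.get_obs(); Rc=R.from_rotvec(o["orientation"]); print(o["t"],o["qpos"].round(2),o["ee_pos"],Rc.as_matrix()[:,2].round(2),o["width"],o["ft_force"].round(1))
Rn=Rt(-.2,np.pi/4,-1)
E
python3 - <<'E'
from plan import *
for h in(60,20): print(h,rel(b2w(p,np.array([cov(p[3],-32,95,h)]))[0],Rn,o["ee_pos"],Rc))
E
```

```text
t: 1.9
ee_pos: [400.6, -29.5, 409.3]
orientation: [2.823, -0.282, 1.153]
ft_force: [0.2, -0.8, -0.6]
width: 0.3
grasp_force: 0.0
1.9 [-0.   -0.45  2.29 -0.27  0.56  1.94] [400.63965836 -29.47264904 409.29179088] [ 0.69 -0.14 -0.71] 0.33714276736616317 [ 0.2 -0.8 -0.6]
60 ([-58.0, -23.0, 188.0, 0.003, 0.01, 0.002], array([494., -26., 235.]))
20 ([-37.0, 11.0, 192.0, 0.003, 0.01, 0.002], array([504., -63., 246.]))
```

```bash
python3 -m inch '[[[-58,-23,60,0,0,0,0],[-58,-23,100,0,0,0,0],[-58,-23,140,0,0,0,0],[-58,-23,170,0,0,0,0],[-58,-23,188,0,0,0,0],[-58,-23,188,0,0,0,0],[-58,-23,188,0,0,0,0]]]'
python3 - <<'E'
from plan import *
from workcell import optics
f=optics.get_image("top")["frame"][:,:,::-1]
cv2.imwrite("pics/st.png",cv2.resize(f[80:260,130:370],None,fx=3.3,fy=3.3,interpolation=cv2.INTER_CUBIC))
for th,h in((p[3],30),(p[3],16)): print(rel(b2w(p,np.array([cov(th,-32,95,h)]))[0],Rn,o["ee_pos"],Rc))
E
```

```text
t: 2.6
ee_pos: [492.9, -37.8, 264.4]
orientation: [2.869, -0.272, 1.097]
ft_force: [0.1, 0.1, -0.2]
width: 0.4
grasp_force: 0.0
2.6 [-0.05  0.02  2.33 -0.87  0.11  2.54] [492.91974605 -37.7886813  264.35094687] [ 0.66 -0.12 -0.75] 0.39038439021838767 [ 0.1  0.1 -0.2]
([-6.0, 14.0, 23.0, -0.016, 0.056, 0.005], array([501., -53., 243.]))
([2.0, 26.0, 24.0, -0.016, 0.056, 0.005], array([505., -66., 248.]))
```

View pics/st.png

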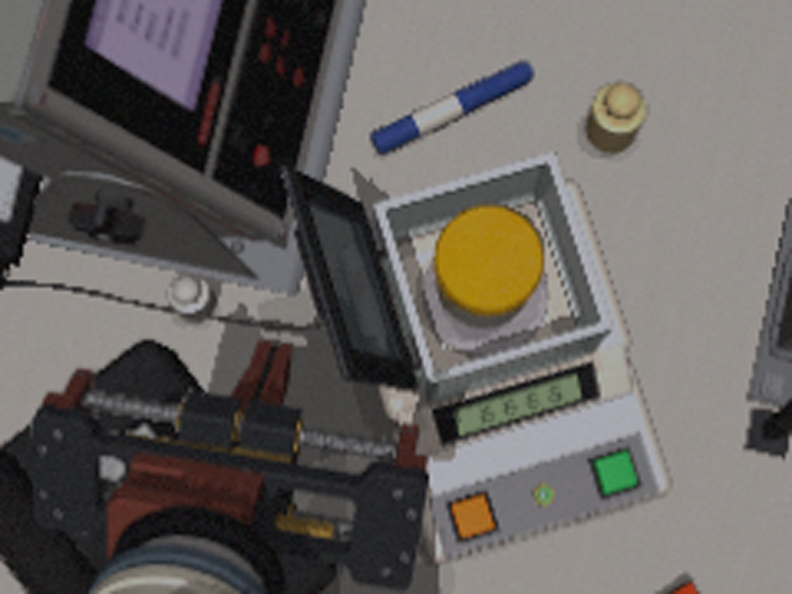

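The cover leans left of the chamber, with its free edge running from about (290,170) to (345,385). The fingertips are at (275,345), clear on its outer side. The wrist sits at a joint limit, so I'll make the tool steeper.

```bash
sed -i 's#np.pi/4,-1#np.radians(60),-1#' plan.py
python3 - <<'E'
from plan import *
print(rel(b2w(p,np.array([cov(p[3],-32,95,60)]))[0],Rn,o["ee_pos"],Rc))
E
```

```text
2.65 [-0.05  0.02  2.33 -0.87  0.11  2.54] [492.62383496 -37.66609334 264.80383677] [ 0.66 -0.12 -0.74] 0.3738649857396186 [-0.4  0.2 -0.5]
([-16.0, -12.0, 22.0, -0.015, -0.207, 0.007], array([498., -27., 238.]))
```

```bash
python3 -m inch '[[[0,-12,0,-0.01,-0.1,0,0],[0,-12,0,-0.015,-0.207,0.007,0],[-8,-12,12,-0.015,-0.207,0.007,0],[-16,-12,22,-0.015,-0.207,0.007,0],[-16,-12,22,-0.015,-0.207,0.007,0],[-16,-12,22,-0.015,-0.207,0.007,0]]]'
python3 - <<'E'
from plan import *
print(rel(b2w(p,np.array([cov(p[3],-32,95,60)]))[0],Rn,o["ee_pos"],Rc))
for th in(p[3],1.6,1.3,1.0,.7,.4,.2,.1,0): print(round(th,2),rel(b2w(p,np.array([cov(th,-32,95,17)]))[0],Rn,o["ee_pos"],Rc))
E
```

```text
t: 3.25
ee_pos: [497.5, -26.1, 238.4]
orientation: [2.971, -0.297, 0.797]
ft_force: [-1.1, -0.4, 0.4]
width: 0.5
grasp_force: 0.0
3.25 [-0.03  0.09  2.22 -0.27  0.33  1.98] [497.49622053 -26.11764601 238.35838853] [ 0.49 -0.1  -0.87] 0.45151679107775183 [-1.1 -0.4  0.4]
([-0.0, 0.0, 1.0, -0.0, -0.001, 0.0], array([498., -27., 238.]))
1.87 ([22.0, 37.0, -1.0, -0.0, -0.001, 0.0], array([509., -66., 250.]))
1.6 ([36.0, 59.0, -3.0, -0.0, -0.001, 0.0], array([515., -90., 259.]))
1.3 ([48.0, 85.0, 2.0, -0.0, -0.001, 0.0], array([ 523., -117.,  261.]))
1.0 ([56.0, 110.0, 15.0, -0.0, -0.001, 0.0], array([ 530., -144.,  254.]))
0.7 ([58.0, 132.0, 33.0, -0.0, -0.001, 0.0], array([ 537., -168.,  239.]))
0.4 ([55.0, 149.0, 56.0, -0.0, -0.001, 0.0], array([ 542., -187.,  217.]))
0.2 ([50.0, 157.0, 73.0, -0.0, -0.001, 0.0], array([ 544., -195.,  200.]))
0.1 ([46.0, 159.0, 82.0, -0.0, -0.001, 0.0], array([ 545., -198.,  191.]))
0 ([42.0, 161.0, 90.0, -0.0, -0.001, 0.0], array([ 546., -200.,  181.]))
```

```bash
python3 -m inch '[[[11,18,0,0,0,0,0],[22,37,-1,0,0,0,0],[27,44,-2,0,0,0,0],[32,52,-2,0,0,0,0],[36,59,-3,0,0,0,0],[40,68,-1,0,0,0,0],[44,76,0,0,0,0,0],[48,85,2,0,0,0,0],[51,93,6,0,0,0,0],[54,102,10,0,0,0,0],[56,110,15,0,0,0,0],[56,110,15,0,0,0,0]]]'
python3 - <<'E'
from plan import *
from workcell import optics
f=optics.get_image("top")["frame"][:,:,::-1]
cv2.imwrite("pics/mid.png",cv2.resize(f[80:260,130:370],None,fx=3.3,fy=3.3,interpolation=cv2.INTER_CUBIC))
for th in(1,.7,.4,.2,.1,0): print(round(th,2),rel(b2w(p,np.array([cov(th,-32,95,17)]))[0],Rn,o["ee_pos"],Rc))
E
```

```text
t: 4.45
ee_pos: [531.1, -145.7, 253.4]
orientation: [2.97, -0.299, 0.797]
ft_force: [-0.2, 0.3, -0.2]
width: 0.5
grasp_force: 0.0
4.45 [-0.32  0.14  2.11  0.17  0.37  1.31] [ 531.11598793 -145.69258157  253.39292287] [ 0.49 -0.1  -0.87] 0.4717675104855679 [-0.2  0.3 -0.2]
1 ([-1.0, -1.0, -1.0, 0.0, -0.001, -0.001], array([ 530., -144.,  254.]))
0.7 ([1.0, 21.0, 18.0, 0.0, -0.001, -0.001], array([ 537., -168.,  239.]))
0.4 ([-2.0, 38.0, 41.0, 0.0, -0.001, -0.001], array([ 542., -187.,  217.]))
0.2 ([-7.0, 46.0, 58.0, 0.0, -0.001, -0.001], array([ 544., -195.,  200.]))
0.1 ([-10.0, 49.0, 66.0, 0.0, -0.001, -0.001], array([ 545., -198.,  191.]))
0 ([-14.0, 51.0, 75.0, 0.0, -0.001, -0.001], array([ 546., -200.,  181.]))
```

View pics/mid.png

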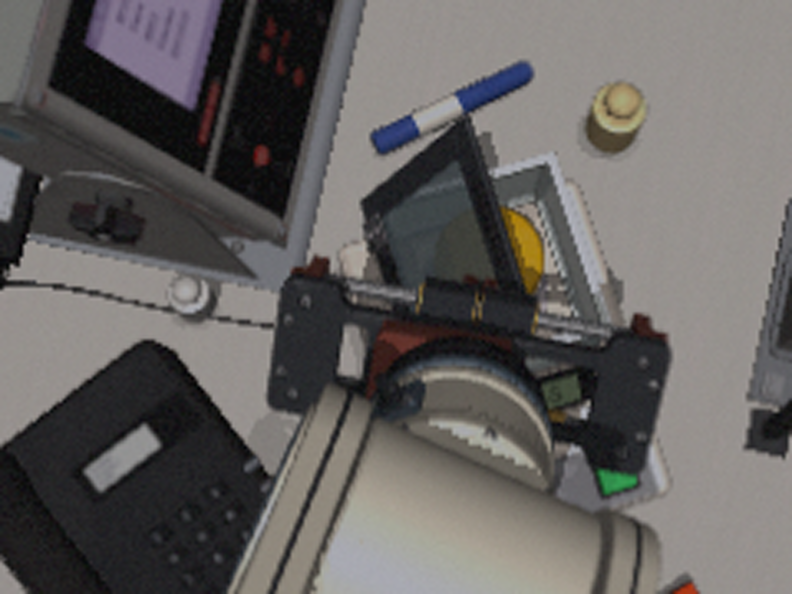

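The cover has followed past upright. Its free edge now lies from (465,120) to (515,290) and the fingers are on its outer face.

```bash
python3 -m inch '[[[0,7,5,0,0,0,0],[1,14,11,0,0,0,0],[1,21,18,0,0,0,0],[0,27,26,0,0,0,0],[-1,33,33,0,0,0,0],[-2,38,41,0,0,0,0],[-4,42,49,0,0,0,0],[-7,46,57,0,0,0,0],[-8,47,60,0,0,0,0],[-9,48,63,0,0,0,0],[-10,49,66,0,0,0,0],[-11,49,68,0,0,0,0],[-12,50,70,0,0,0,0],[-12,50,71,0,0,0,0],[-13,50,73,0,0,0,0],[-13,50,73,0,0,0,0]]]'
python3 - <<'E'
from plan import *
for h in(17,15,13): print(h,rel(b2w(p,np.array([cov(0,-32,95,h)]))[0],Rn,o["ee_pos"],Rc))
E
```

```text
t: 6.1
ee_pos: [546.3, -199.3, 182.9]
orientation: [2.971, -0.298, 0.796]
ft_force: [-0.4, -1.6, 0.0]
width: 0.9
grasp_force: 0.1
6.1 [-0.43  0.31  2.1   0.49  0.24  0.9 ] [ 546.28975094 -199.25396487  182.89893575] [ 0.49 -0.1  -0.87] 0.9304479462237463 [-0.4 -1.6  0. ]
17 ([-1.0, 1.0, 1.0, -0.0, -0.0, -0.0], array([ 546., -200.,  181.]))
15 ([-2.0, 1.0, 3.0, -0.0, -0.0, -0.0], array([ 546., -200.,  179.]))
13 ([-3.0, 1.0, 5.0, -0.0, -0.0, -0.0], array([ 546., -200.,  177.]))
```

```bash
python3 -m inch '[[[-0.5,0,0.9,0,0,0,0],[-1,0,1.7,0,0,0,0],[-1.5,0,2.6,0,0,0,0],[-2,0,3.5,0,0,0,0],[-2,0,3.5,0,0,0,0]]]'; python3 -m inch '[[[-0.5,0,0.9,0,0,0,0],[-1,0,1.7,0,0,0,0],[-1,0,1.7,0,0,0,0]]]'
```

```text
t: 6.6
ee_pos: [546.3, -199.2, 178.9]
orientation: [2.971, -0.298, 0.796]
ft_force: [0.6, 0.4, 1.3]
width: 0.8
grasp_force: 0.2
t: 6.9
ee_pos: [546.3, -199.2, 176.9]
orientation: [2.971, -0.298, 0.796]
ft_force: [0.0, 0.6, 1.3]
width: 0.6
grasp_force: 0.2
```

```bash
python3 -m inch '[[[-0.5,0,0.9,0,0,0,0],[-1,0,1.7,0,0,0,0],[-1,0,1.7,0,0,0,0]]]'; python3 -m inch '[[[-0.5,0,0.9,0,0,0,0],[-0.5,0,0.9,0,0,0,0]]]';python3 -m inch '[[[-0.5,0,0.9,0,0,0,0],[-0.5,0,0.9,0,0,0,0]]]'
```

```text
t: 7.2
ee_pos: [546.4, -199.3, 175.2]
orientation: [2.971, -0.298, 0.797]
ft_force: [-0.9, -1.4, 1.8]
width: 0.2
grasp_force: 1.3
t: 7.4
ee_pos: [546.6, -199.4, 174.8]
orientation: [2.97, -0.298, 0.798]
ft_force: [-5.0, 0.6, 9.3]
width: 0.3
grasp_force: 4.6
t: 7.6
ee_pos: [546.7, -199.4, 174.4]
orientation: [2.969, -0.298, 0.8]
ft_force: [-8.4, 2.4, 16.3]
width: 0.3
grasp_force: 8.5
```

```bash
python3 -m inch '[[[2,0,-3.5,0,0,0,0],[10,0,-17,0,0,0,0],[25,0,-43,0,0,0,0],[35,0,-61,0,0,0,0],[35,0,-61,0,0,0,0]]]'
python3 - <<'E'
from plan import *
from workcell import optics
f=optics.get_image("top")["frame"][:,:,::-1]
cv2.imwrite("pics/shut.png",cv2.resize(f[80:260,130:370],None,fx=3.3,fy=3.3,interpolation=cv2.INTER_CUBIC))
Rn=Rt(-.4,np.radians(65),-1); G=b2w(p,np.array([[-100,-50,40.5]]))[0]
for dz in((-40,0,170),(0,0,60)): print(rel(G+dz,Rn,o["ee_pos"],Rc))
E
```

```text
t: 8.1
ee_pos: [547.4, -199.8, 246.3]
orientation: [2.968, -0.297, 0.803]
ft_force: [0.7, -0.2, -0.0]
width: 0.3
grasp_force: 0.0
8.1 [-0.43  0.2   2.06  0.31  0.38  1.09] [ 547.38771392 -199.75948226  246.26988683] [ 0.49 -0.1  -0.86] 0.34052735129736345 [ 0.7 -0.2 -0. ]
([-117.0, 71.0, -47.0, -0.092, -0.092, 0.178], array([ 411., -245.,  228.]))
([-138.0, 63.0, 68.0, -0.092, -0.092, 0.178], array([ 451., -245.,  118.]))
```

View pics/shut.png

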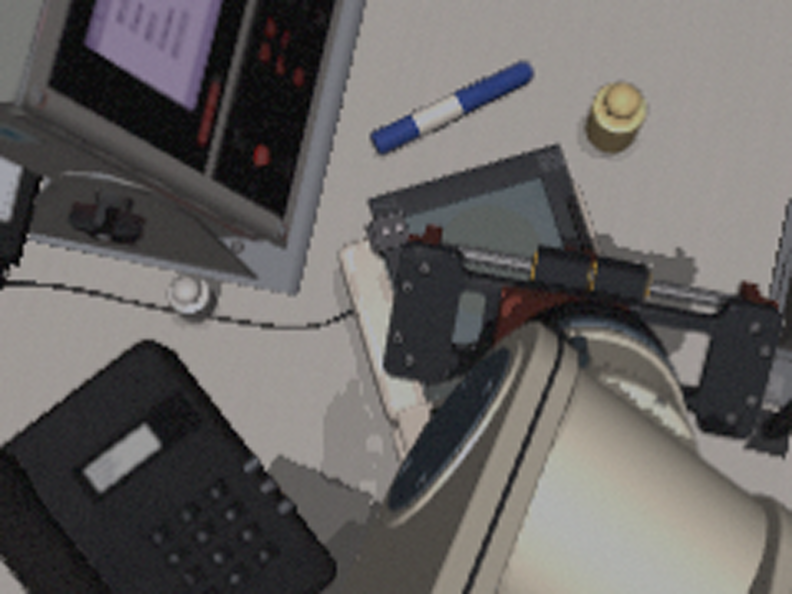

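The cover lies shut, square over the chamber from (370,200) to (590,250). Next is the green key, backing off towards the robot first.

```bash
python3 -m inch '[[[-40,25,-17,-0.03,-0.03,0.06,0],[-78,47,-32,-0.06,-0.06,0.12,0],[-117,71,-47,-0.092,-0.092,0.178,0],[-117,71,-47,-0.092,-0.092,0.178,0],[-122,69,-15,-0.092,-0.092,0.178,0],[-130,66,20,-0.092,-0.092,0.178,0],[-138,63,68,-0.092,-0.092,0.178,0],[-138,63,68,-0.092,-0.092,0.178,0],[-138,63,68,-0.092,-0.092,0.178,0]]]'
python3 - <<'E'
from plan import *
from workcell import optics
i=optics.get_image("wrist"); cv2.imwrite("pics/w.png",cv2.resize(i["frame"][:,:,::-1],(768,576)))
Rn=Rt(-.4,np.radians(65),-1); G=b2w(p,np.array([[-100,-50,40.5]]))[0]
# predicted pixels of key tops and of the fingertip in the wrist view
T=np.linalg.inv(i["hand_eye"])
for n,q in(("g",G),("o",b2w(p,np.array([[-100,50,40.5]]))[0]),("tip",o["ee_pos"]+Rc.apply([0,0,19]))):
    c=T[:3,:3]@Rc.inv().apply(q-o["ee_pos"])+T[:3,3]; s=c[:2]/c[2]; s=s*(1+i["k1"]*s@s); print(n,(s*i["fx"]+[i["cx"],i["cy"]])*1.5)
for dz in(60,15,6): print(dz,rel(G+[0,0,dz],Rn,o["ee_pos"],Rc))
E
```

```text
t: 9.05
ee_pos: [448.9, -242.8, 113.6]
orientation: [2.933, -0.593, 0.635]
ft_force: [-0.7, -0.8, 0.2]
width: 0.4
grasp_force: 0.0
9.05 [-0.56  0.38  2.22  0.53  0.13  0.9 ] [ 448.86032519 -242.84201089  113.60759421] [ 0.38 -0.16 -0.91] 0.3928260711916348 [-0.7 -0.8  0.2]
g [389.73761999 344.35675994]
o [250.35501129 455.01988986]
tip [388.98695133 355.46153611]
60 ([4.0, 1.0, -3.0, -0.002, 0.01, 0.0], array([ 451., -245.,  118.]))
15 ([-14.0, 1.0, 38.0, -0.002, 0.01, 0.0], array([ 451., -245.,   73.]))
6 ([-18.0, 1.0, 47.0, -0.002, 0.01, 0.0], array([ 451., -245.,   64.]))
```

View pics/w.png

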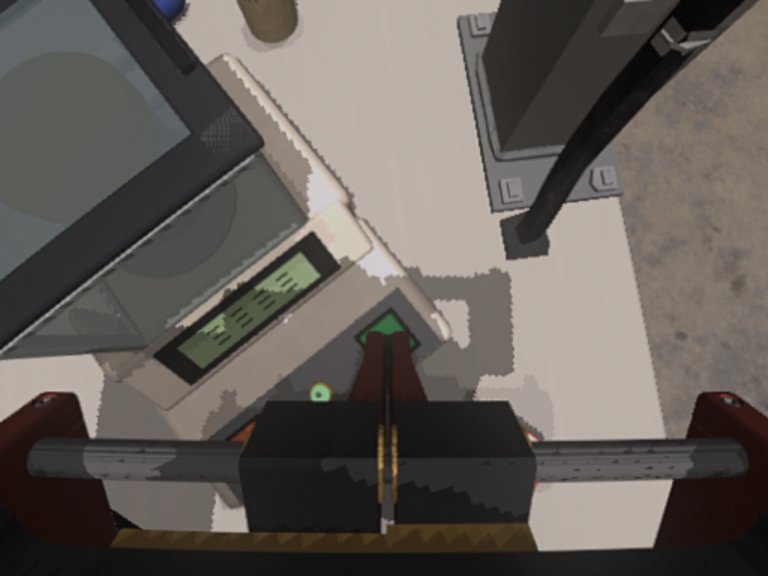

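The wrist view shows the fingertips right over the green key at about (388,335), as predicted, and the cover is flat. Joint 5 is near its limit, so I'll steepen the tool before going down.

Run:
```python
from plan import *
Rn=Rt(-.2,np.radians(76),-1); G=b2w(p,np.array([[-101,-50,40.5]]))[0]
for dz in(60,12,5,-5): print(dz,rel(G+[0,0,dz],Rn,o["ee_pos"],Rc))
```

```text
9.1 [-0.56  0.38  2.22  0.53  0.13  0.9 ] [ 449.74117027 -243.62642554  115.96950236] [ 0.39 -0.16 -0.91] 0.6284403257963854 [1.  0.6 0.1]
60 ([5.0, 2.0, -1.0, 0.066, -0.186, -0.188], array([ 453., -247.,  119.]))
12 ([-15.0, 2.0, 43.0, 0.066, -0.186, -0.188], array([ 453., -247.,   71.]))
5 ([-18.0, 2.0, 49.0, 0.066, -0.186, -0.188], array([ 453., -247.,   64.]))
-5 ([-22.0, 2.0, 58.0, 0.066, -0.186, -0.188], array([ 453., -247.,   54.]))
```

```bash
python3 -m inch '[[[3,1,-1,0.033,-0.093,-0.094,0],[5,2,-1,0.066,-0.186,-0.188,0],[5,2,-1,0.066,-0.186,-0.188,0],[-5,2,22,0.066,-0.186,-0.188,0],[-15,2,43,0.066,-0.186,-0.188,0],[-15,2,43,0.066,-0.186,-0.188,0],[-15,2,43,0.066,-0.186,-0.188,0]]]'
python3 - <<'E'
from plan import *
Rn=Rt(-.2,np.radians(76),-1); G=b2w(p,np.array([[-101,-50,40.5]]))[0]
for dz in(12,5,0,-5): print(dz,rel(G+[0,0,dz],Rn,o["ee_pos"],Rc))
E
```

```text
t: 9.8
ee_pos: [452.8, -247.5, 71.7]
orientation: [3.077, -0.313, 0.382]
ft_force: [-0.3, -0.9, -0.3]
width: 0.6
grasp_force: 0.0
9.8 [-0.57  0.49  2.11  0.28  0.32  0.94] [ 452.84096217 -247.46794346   71.72378243] [ 0.24 -0.05 -0.97] 0.6069693715843947 [-0.3 -0.9 -0.3]
12 ([0.0, -1.0, 1.0, 0.001, -0.003, -0.003], array([ 453., -247.,   71.]))
5 ([-2.0, -1.0, 8.0, 0.001, -0.003, -0.003], array([ 453., -247.,   64.]))
0 ([-3.0, -1.0, 12.0, 0.001, -0.003, -0.003], array([ 453., -247.,   59.]))
-5 ([-4.0, -1.0, 17.0, 0.001, -0.003, -0.003], array([ 453., -247.,   54.]))
```

```bash
python3 -m inch '[[[-1,0,4,0,0,0,0],[-2,0,8,0,0,0,0],[-2,0,8,0,0,0,0]]]'; python3 -m inch '[[[-0.5,0,2,0,0,0,0],[-0.7,0,3,0,0,0,0],[-0.7,0,3,0,0,0,0]]]';python3 -m inch '[[[-0.2,0,1,0,0,0,0],[-0.5,0,2,0,0,0,0],[-0.5,0,2,0,0,0,0]]]'
```

```text
t: 10.1
ee_pos: [453.2, -247.5, 62.2]
orientation: [3.078, -0.311, 0.38]
ft_force: [0.6, -0.5, 1.0]
width: 0.4
grasp_force: 0.0
t: 10.4
ee_pos: [453.2, -247.5, 58.8]
orientation: [3.079, -0.311, 0.379]
ft_force: [-0.4, 0.8, 3.0]
width: 0.4
grasp_force: 1.4
t: 10.7
ee_pos: [453.3, -247.6, 57.0]
orientation: [3.078, -0.311, 0.38]
ft_force: [-2.2, 0.9, 7.9]
width: 0.7
grasp_force: 4.3
```

```bash
python3 -m inch '[[[-0.2,0,1,0,0,0,0],[-0.2,0,1,0,0,0,0],[-0.2,0,1,0,0,0,0]]]'
```

```text
t: 11.0
ee_pos: [453.4, -247.6, 56.6]
orientation: [3.078, -0.311, 0.38]
ft_force: [-4.9, 1.5, 17.1]
width: 0.7
grasp_force: 8.5
```

```bash
python3 -m inch '[[[0.5,0,-2,0,0,0,0],[1,0,-6,0,0,0,0],[2,0,-20,0,0,0,0],[0,0,-50,0,0,0,0],[0,0,-90,0,0,0,0],[-40,0,-130,0,0,0,0],[-70,0,-150,0,0,0,0],[-70,0,-150,0,0,0,0],[-70,0,-150,0,0,0,0],[-70,0,-150,0,0,0,0]]]'
python3 - <<'E'
from workcell import optics,status
import cv2
print(status.get_obs()["ft_force"])
f=optics.get_image("top")["frame"][:,:,::-1]
cv2.imwrite("pics/end.png",cv2.resize(f[80:260,130:370],None,fx=3.3,fy=3.3,interpolation=cv2.INTER_CUBIC))
E
```

```text
t: 12.0
ee_pos: [351.8, -227.1, 184.2]
orientation: [3.078, -0.311, 0.38]
ft_force: [0.9, 1.0, 0.2]
width: 0.4
grasp_force: 0.0
[0.94451087 0.98324821 0.16149436]
```

View pics/end.png

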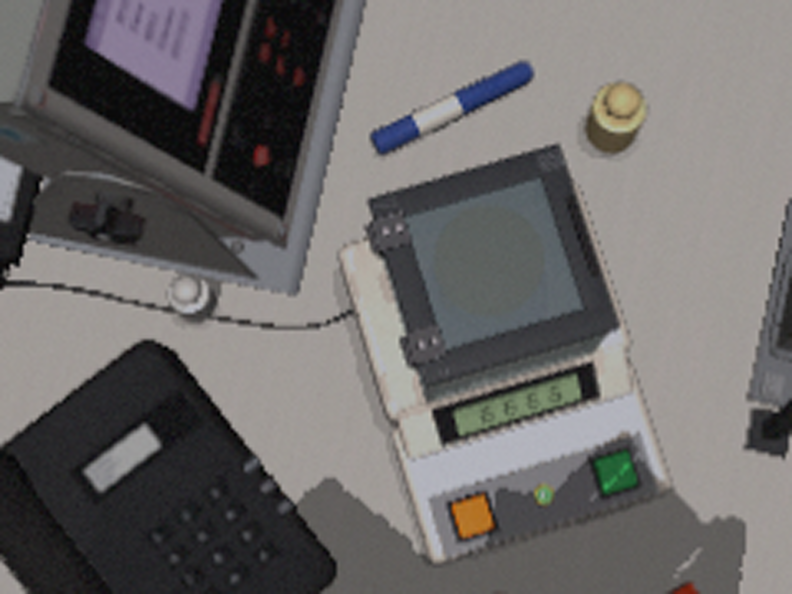

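The cover is shut over the chamber at (490,270). The green key at (615,472) is up, and the weights and marker haven't moved. The arm is clear, so I'm handing in.

```bash
python3 -c "
from workcell import ctrl; print(ctrl.close_job())"
```

```text
the job is handed in; nothing more can be done
None
```

I pushed the cover shut without gripping it, pressed the green key until it hit its stop and released it, then handed the job in at about 12 s; no pass or fail result came back.

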